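# Last pass of a star-order tightening on a filter chamber cover

## Robot

A 7-joint arm with a two-finger parallel gripper is mounted at the origin on a cart in front of the work surface, level with it; the furniture and walls round the work are solid. World frame = base frame: x ahead of the robot, y to its left, z up, the work surface at z = 0. Lengths are in m, angles in rad, forces in N, time in s.
With the tool pointing down it reaches from about 0.4 to 0.875 m from the base axis. Payload 4.4 kg.
Tool frame: the origin (TCP) lies at the very end of the fingers, on their centre line; the grasp point (between the pads) lies 19 mm behind it; z points along the fingers, y is the direction in which the jaws open and shut (so a half turn about z gives the same grasp; the last joint's range is limited). The gripper opens to 85 mm and grips with 20 to 120 N. Pads are 22 mm wide; open, the fingers measure 114 mm over their backs; the gripper's body (76 mm by 85 mm) begins 54 mm behind the grasp point. The pads swing forward as they close: fully open they stand 13 mm farther back than shut.
Start: joints at [1.249, 0.628, 0.038, 1.517, -0.027, 0.996, -0.02], TCP at [0.164, -0.629, 0.231] pointing down, gripper open.
Joint ranges: [-3.06, 3.06], [-0.37, 2.12], [-1.25, 1.32], [0.18, 2.47], [-1.1, 4.24], [0.23, 1.98], [-2.94, 2.94]. Speed limits (rad/s): [2.57, 2.57, 3.14, 3.14, 3.14, 3.14, 3.14].

## Interface

Orientations are given as a unit quaternion [w, x, y, z].
In Python, from workcell import ctrl gives the robot as it stands.
- The arm moves only by the tool jog_arm, never from a script. Its argument "rows" is a list of rows, each a list of 5 numbers: the finger opening in mm, from 0 to 85.4, then the shift along the world's x, y, z in mm, then the turn about the world's z in units of 5 degrees (1.0 is 5 degrees). A call has 1 to 12 rows; each row shifts and turns the pose as measured when the row begins; what a row does not reach is not made up. A row lasts 1/12 s, in which the tool goes at most 41.7 mm and 7.16 degrees, less where a joint would pass 70% of its speed; a pose out of reach is approached as far as the arm can. A call is refused whole if a number of a shift passes 41.7 or a number of a turn 1, either way. A call with a gripper value outside its range is refused whole. The fingers move at their own pace and stop on an object; the grip force is fixed at half the most. Time passes only in rows, so rows that do not move let the fingers close. It gives the time, the measured TCP pose, the force and the opening at its end, in the units of the state.
- ctrl.read_state(): the state, without advancing time (a new reading comes with each control period).
- ctrl.read_camera(name): name is "side" or "top" or "wrist"; returns the picture (420x560x3 uint8, blue, green, red); there is no depth.
- ctrl.get_calibration(name): a dict with "intrinsics" (3x3 intrinsics, pixels), "cam_to_world" (4x4, takes a point from camera to world coordinates). Camera axes: x right, y up, looking along -z (the intrinsics and any distortion apply to the point x, -y, -z); pixel columns grow to the right and rows downward; lengths in m; the calibration is good to about 2 mm. The wrist camera is an equidistant fisheye: a pixel r from the principal point sees the ray r / f radians off the axis. A picture is of the moment at which its call begins: read the wrist's pose just before it. get_calibration takes no time and is no camera call; for the wrist camera it gives the pose at the moment of the call.
- ctrl.job_done(): hands the job in, once; it reports no verdict.
The state is a dict: "time_s": time; "joint_positions": joint angles; "joint_velocities": joint speeds; "effort": joint torques, N m; "ee_pos": TCP position; "tcp_rot": TCP orientation; "force": force on the tool from outside, world axes, zero at the start; "wrist_torque": the same for the moment, N m; "grip_width": finger opening in m.
Only numpy, scipy, OpenCV 4.12 (cv2) and the standard library are available. Lean on these libraries where they do the work, as an engineer would, in place of code of your own. Each camera call takes 0.05 s, during which the arm holds its last target. There are 200 camera calls.

## Task

The cover of the round steel filter chamber is being tightened by hand in star order, and this is the last pass: one of its four black wing knobs is already fully tight, its wing lying in line with the red line beside it at the cover's rim. First turn the knob straight across from the tight one clockwise until it is fully tight too, and only then tighten the remaining two in the same way, in either order. At the end all four wings lie along their red lines, each pointing straight to the middle of the cover.

Things in the scene. Friction and masses are not known exactly. Their poses are not given: they have to be found in the camera images.
- chamber: round steel filter chamber, fixed; flat cover 220 mm across, its top 63 mm above the worktop, low dark sight glass in the middle (to 70 mm). Origin: centre of its underside; z up. Four like wing knobs 75 mm from the axis, a quarter turn apart; the one on +x is already tight and does not turn. A radial red line on the rim outside each knob shows the wing's direction when tight.
- knob_across_grip (a point): loose knob on the -x axis of the chamber, across from the tight one: centre of its wing, an upright black bar 44 mm long, white stripe on top, 12 thick, 32 high (77 to 109 mm above the worktop; this point 93). Frame: x along the wing, z up; turns with the knob. Tight (hard stop): x outward along the chamber's -x. Starts 40 to 69 degrees anticlockwise of that, seen from above; turns clockwise, friction 0.08 N m, stays where left.
- knob_left_grip (a point): loose knob on the +y axis of the chamber: centre of its wing, an upright black bar 44 mm long, white stripe on top, 12 thick, 32 high (77 to 109 mm above the worktop; this point 93). Frame: x along the wing, z up; turns with the knob. Tight (hard stop): x outward along the chamber's +y. Starts 40 to 69 degrees anticlockwise of that, seen from above; turns clockwise, friction 0.08 N m, stays where left.
- knob_right_grip (a point): loose knob on the -y axis of the chamber: centre of its wing, an upright black bar 44 mm long, white stripe on top, 12 thick, 32 high (77 to 109 mm above the worktop; this point 93). Frame: x along the wing, z up; turns with the knob. Tight (hard stop): x outward along the chamber's -y. Starts 40 to 69 degrees anticlockwise of that, seen from above; turns clockwise, friction 0.08 N m, stays where left.

How it is judged:
On the way, in this order (a step that is already met when the one before it is completed fails the run):
1. the knob across from the tight one is fully tight, the two side knobs still loose (angle between the x axis of knob_across_grip and the x axis of chamber, either way round below 0.2 rad and angle between the x axis of each of knob_left_grip, knob_right_grip and the y axis of chamber, either way round above 0.35 rad), for 0.2 s.
2. all the knobs are tight (angle between the x axis of knob_across_grip and the x axis of chamber, either way round below 0.2 rad and angle between the x axis of each of knob_left_grip, knob_right_grip and the y axis of chamber, either way round below 0.2 rad), for 0.2 s.
At the end, for the whole second after the job is handed in: all three formerly loose knobs are tight: each wing within 0.2 rad (11 degrees) of the radial red line beside it (all of step 2); the robot touches nothing.
It fails at once if a side knob was tightened before the knob across from the tight one (angle between the x axis of knob_across_grip and the x axis of chamber, either way round above 0.25 rad and angle between the x axis of any of knob_left_grip, knob_right_grip and the y axis of chamber, either way round below 0.35 rad).
It also fails if it takes over 53 s, if anything falls off the work surface, if the arm or the gripper's body presses on something with over 40 N, if the wrist force passes 120 N, or if a joint passes its speed limit or range.

## Working session

There is one attempt and no reset: what is moved stays moved. The work goes in short steps, Python scripts to look and compute and a tool call to move; the robot and the scene stay as the last step left them, time stands still between calls to the robot, and variables do not carry over. Pictures are saved under pics/ and viewed, about 8 in all and at most 12, crops included, and the job is handed in when it is done.

Besides the shell and the picture viewer there is one more tool, called after "Request:" as name(argument=value, ...), one argument or row to a line, values as JSON. jog_arm: Moves the arm, as the interface text tells. Its arguments: {"type":"object","properties":{"rows":{"type":"array"}},"required":["rows"]}

```bash
mkdir -p pics; python3 - <<'E'
from workcell import ctrl
import cv2,numpy as np
s=ctrl.read_state();print(s['time_s'],s['ee_pos'],s['tcp_rot'],s['grip_width'])
ims=[]
for n in('top','side'):
    c=ctrl.get_calibration(n);print(n,np.round(c['intrinsics'],1).tolist(),np.round(c['cam_to_world'],3).tolist())
    im=ctrl.read_camera(n);cv2.imwrite(f'pics/{n}0.png',im)
E
```

```text
0.0 [ 0.16432245 -0.62825012  0.23039124] [-9.34300284e-04  9.91835578e-01  1.27519773e-01 -1.44020110e-04] 0.0851824747950068
top [[517.9, 0.0, 275.1], [0.0, 517.9, 212.5], [0.0, 0.0, 1.0]] [[-0.025, 0.995, -0.101, 0.466], [-1.0, -0.023, 0.022, 0.038], [0.02, 0.102, 0.995, 0.946], [0.0, 0.0, 0.0, 1.0]]
side [[468.0, 0.0, 283.8], [0.0, 468.0, 210.7], [0.0, 0.0, 1.0]] [[0.998, -0.027, 0.048, 0.586], [0.055, 0.41, -0.911, -0.745], [0.005, 0.912, 0.41, 0.439], [0.0, 0.0, 0.0, 1.0]]
```

View pics/top0.png

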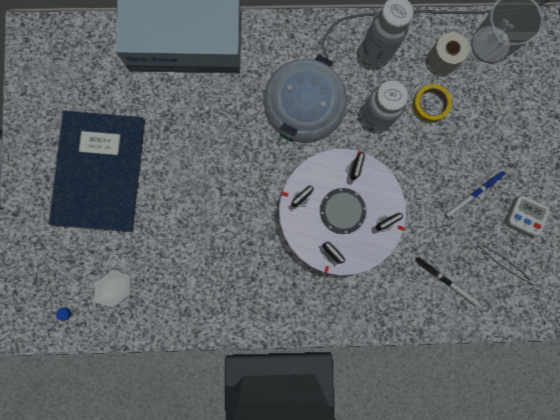

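View pics/side0.png

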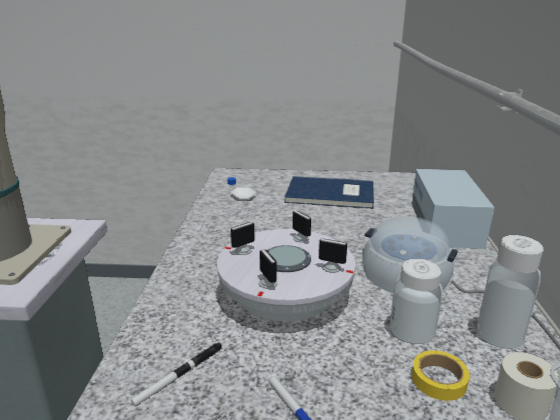

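```bash
cat >h.py <<'E'
from workcell import ctrl
import cv2,numpy as np
def cast(n,px,z):
    c=ctrl.get_calibration(n);K=c['intrinsics'];T=np.array(c['cam_to_world'])
    p=np.atleast_2d(px).astype(float)
    d=np.c_[(p[:,0]-K[0][2])/K[0][0],-(p[:,1]-K[1][2])/K[1][1],-np.ones(len(p))]@T[:3,:3].T
    return (T[:3,3]+d*((z-T[2,3])/d[:,2])[:,None])[:,:2]
def reds(im,n):
    b,g,r=[im[...,i].astype(int) for i in range(3)]
    m=((r>g+50)&(r>b+50)).astype(np.uint8)
    k,l,s,c=cv2.connectedComponentsWithStats(m)
    return [(c[i],s[i,4]) for i in range(1,k) if s[i,4]>=4]
E
python3 - <<'E'
from h import *
im=cv2.imread('pics/top0.png')
R=[c for c,a in reds(im,'top') if 270<c[0]<415 and 140<c[1]<280]
P=cast('top',R,.063)
for r,p in zip(R,P):print('red',r.round(1),p.round(4))
# order by angle; centre = intersection of opposite diagonals
m=P.mean(0);C=m;o=np.argsort(np.arctan2(*(P-m).T[::-1]));P=P[o]
print('C',C.round(4),'r',np.linalg.norm(P-C,axis=1).round(4),'ang',np.degrees(np.arctan2(*(P-C).T[::-1])).round(1))
cv2.imwrite('pics/crop.png',cv2.resize(im[140:285,270:415],None,fx=4,fy=4,interpolation=cv2.INTER_NEAREST))
g=im.min(2).astype(int);gm=im.max(2).astype(int)
for p in P:
    u=(p-C)/np.linalg.norm(p-C);k=C+.075*u
    yy,xx=np.mgrid[140:285,270:415];px=np.c_[xx.ravel(),yy.ravel()]
    W=cast('top',px,.109)
    v=gm[px[:,1],px[:,0]]
    near=np.linalg.norm(W-k,axis=1)<.034
    dark=near&(v<70)
    q=px[dark].astype(np.float32)
    (c,s,a)=cv2.minAreaRect(q)
    Wd=W[dark];e,V=np.linalg.eigh(np.cov(Wd.T))
    a1=np.degrees(np.arctan2(V[1,1],V[0,1]))
    print('knob',k.round(4),'rad',np.degrees(np.arctan2(u[1],u[0])).round(1),'dark',dark.sum(),Wd.mean(0).round(4),'ang',a1.round(1),'rect',np.array(s).round(1))
E
```

```text
red [358.4 151.8] [ 0.6582 -0.1287]
red [284.5 193.6] [0.5877 0.0019]
red [400.5 227.5] [ 0.5246 -0.1958]
red [326.3 268.9] [ 0.4572 -0.0657]
C [ 0.5569 -0.0971] r [0.1039 0.1061 0.1037 0.1046] ang [-108.1  -17.3   72.7  162.5]
knob [ 0.5336 -0.1684] rad -108.1 dark 125 [ 0.5303 -0.1602] ang 118.3 rect [ 8.  28.2]
knob [ 0.6285 -0.1195] rad -17.3 dark 161 [ 0.6219 -0.1131] ang 159.8 rect [10.4 29.7]
knob [ 0.5792 -0.0255] rad 72.7 dark 103 [ 0.5739 -0.0228] ang 132.2 rect [ 7.8 26.2]
knob [ 0.4854 -0.0746] rad 162.5 dark 175 [ 0.4849 -0.0695] ang -170.5 rect [31.3 20.5]
```

View pics/crop.png

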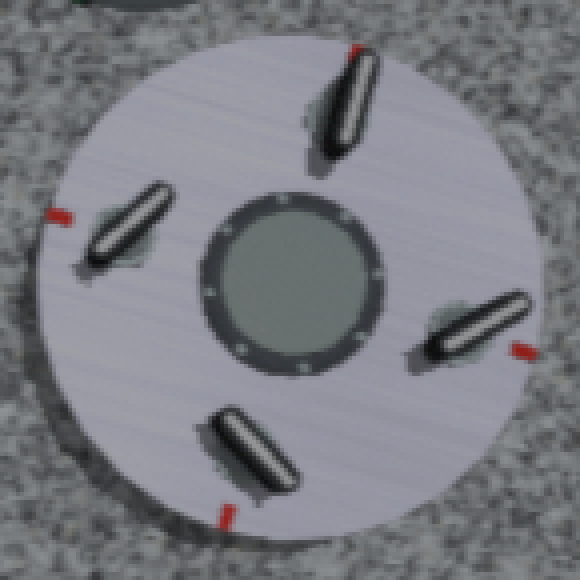

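The top picture shows the tight wing at (358,165), in line with its red mark. The knob across from it is at (334,252), left is at (303,196) and right is at (389,221). The side view shows nothing tall near the chamber. The chamber centre is about (0.557, -0.097) with its x axis at -17.5°. The wings stand at 41° (across), 130° (left) and 119° (right).

Request:
jog_arm(
  rows=[
    [50,20,34.6,0,0.5],
    [50,20,34.6,0,0.5],
    [50,20,34.6,0,0.5],
    [50,20,34.6,0,0.5],
    [50,20,34.6,0,0.5],
    [50,20,34.6,0,0.5],
    [50,20,34.6,0,0.5],
    [50,20,34.6,0,0.5],
    [50,20,34.6,0,0.5],
    [50,20,34.6,0,0.5],
    [50,20,34.6,0,0.5],
    [50,20,34.6,0,0],
  ],
)

```text
time_s: 1.1
ee_pos: [0.399, -0.2015, 0.2263]
tcp_rot: [0.0, 0.932, 0.362, -0.004]
force: [1.0, -0.6, 0.1]
grip_width: 0.0495
```

Request:
jog_arm(
  rows=[
    [50,22,32,0,0],
    [50,22,32,0,0],
    [50,22,32,0,0],
    [50,18,27,0,0],
    [50,0,0,0,0],
    [50,0,0,0,0],
  ],
)

```text
time_s: 1.6
ee_pos: [0.4891, -0.0606, 0.2257]
tcp_rot: [-0.002, 0.929, 0.369, -0.002]
force: [-0.8, -0.7, -0.8]
grip_width: 0.0501
```

```bash
python3 - <<'E'
from h import *
s=ctrl.read_state();print(s['time_s'],s['ee_pos'],s['tcp_rot'],s['joint_positions'])
c=ctrl.get_calibration('wrist');print(np.round(c['intrinsics'],1).tolist(),np.round(c['cam_to_world'],4).tolist())
im=ctrl.read_camera('wrist');cv2.imwrite('pics/w1.png',im)
E
```

```text
1.6 [ 0.48907299 -0.06055573  0.22572741] [-0.00159998  0.92936021  0.36916281 -0.00242135] [ 0.18968052  0.4194351  -0.17090882  1.9441817   0.09611478  0.7914526
 -0.84929219]
[[325.2, 0.0, 284.9], [0.0, 325.2, 213.5], [0.0, 0.0, 1.0]] [[0.6865, 0.6938, 0.2177, 0.5437], [-0.7271, 0.6574, 0.1976, -0.01], [-0.006, -0.2939, 0.9558, 0.3685], [0.0, 0.0, 0.0, 1.0]]
```

View pics/w1.png

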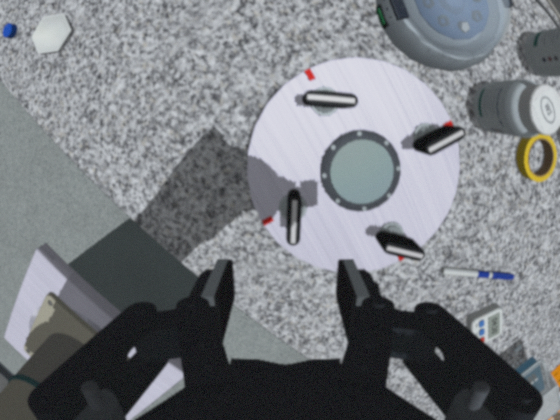

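The wrist view shows the across wing at (294,219) with its red mark at (266,220), the left wing at (330,99), and the right wing at (400,245).

```bash
cat >>h.py <<'E'
def castw(px,z,c):
    K=c['intrinsics'];T=np.array(c['cam_to_world']);p=np.atleast_2d(px).astype(float)
    v=np.c_[(p[:,0]-K[0][2])/K[0][0],(p[:,1]-K[1][2])/K[1][1]];r=np.linalg.norm(v,axis=1)+1e-9
    d=np.c_[v[:,0]/r*np.sin(r),-v[:,1]/r*np.sin(r),-np.cos(r)]@T[:3,:3].T
    return (T[:3,3]+d*((z-T[2,3])/d[:,2])[:,None])[:,:2]
E
python3 - <<'E'
from h import *
c=ctrl.get_calibration('wrist')
t=lambda a:(np.array(a)/4-.375+[270,140])
for n,w,s in(('across',[(294,197),(294,241)],[(228,416),(290,484)]),('left',[(309,98),(355,100)],[(98,250),(165,192)]),('right',[(386,246),(422,256)],[(437,350),(525,300)])):
    for W in (castw(w,.109,c),cast('top',t(s),.109)):
        d=W[1]-W[0];print(n,W.mean(0).round(4),np.degrees(np.arctan2(d[1],d[0])).round(1)%180,np.linalg.norm(d).round(3))
R=castw([(310,75),(448,125),(402,258),(267,220)],.063,c);print(R.round(4),R.mean(0).round(4))
E
```

```text
across [ 0.4864 -0.0723] 43.80000000000001 0.039
across [ 0.4842 -0.0743] 40.69999999999999 0.037
left [ 0.5793 -0.0253] 132.8 0.037
left [ 0.5786 -0.0256] 129.6 0.036
right [ 0.5338 -0.1668] 117.0 0.039
right [ 0.5327 -0.1668] 117.9 0.042
[[ 0.5874  0.0022]
 [ 0.6554 -0.1279]
 [ 0.5249 -0.1988]
 [ 0.4574 -0.0643]] [ 0.5563 -0.0972]
```

Request:
jog_arm(
  rows=[
    [50,-4,-13,-20,0],
    [50,0,0,-30,0],
    [50,0,0,-30,0],
    [50,0,0,-10,0],
    [50,0,0,0,0],
  ],
)

```text
time_s: 2.07
ee_pos: [0.4835, -0.0799, 0.1341]
tcp_rot: [0.0, 0.931, 0.365, -0.001]
force: [0.3, 0.8, 0.2]
grip_width: 0.05
```

Request:
jog_arm(
  rows=[
    [50,2,6,-10,0],
    [50,0,0,-20,0],
    [50,0,0,-18,0],
    [50,0,0,-5,0],
    [50,0,0,0,0],
  ],
)

```text
time_s: 2.48
ee_pos: [0.4862, -0.0774, 0.0807]
tcp_rot: [0.002, 0.932, 0.362, 0.001]
force: [0.0, -0.3, 0.1]
grip_width: 0.05
```

Small correction, then close.

Request:
jog_arm(
  rows=[
    [50,-1,3.5,-1,0],
    [50,0,0,0,0],
    [0,0,0,0,0],
    [0,0,0,0,0],
    [0,0,0,0,0],
    [0,0,0,0,0],
    [0,0,0,0,0],
    [0,0,0,0,0],
  ],
)

```text
time_s: 3.15
ee_pos: [0.4864, -0.0728, 0.0833]
tcp_rot: [0.002, 0.932, 0.362, 0.003]
force: [0.3, -0.6, -2.4]
grip_width: 0.0108
```

Request:
jog_arm(
  rows=[
    [0,0,0,0,-1],
    [0,0,0,0,-1],
    [0,0,0,0,-1],
    [0,0,0,0,-1],
    [0,0,0,0,-1],
    [0,0,0,0,-1],
    [0,0,0,0,0],
  ],
)

```text
time_s: 3.73
ee_pos: [0.4869, -0.074, 0.0833]
tcp_rot: [0.004, 0.995, 0.096, 0.002]
force: [-0.8, 0.5, -1.4]
grip_width: 0.0111
```

Request:
jog_arm(
  rows=[
    [0,-1,0,0,-1],
    [0,0,0,0,-1],
    [0,0,0,0,-1],
    [0,0,0,0,-1],
    [0,0,0,0,-1],
    [0,0,0,0,-0.5],
    [0,0,0,0,0],
    [0,0,0,0,0],
  ],
)

```text
time_s: 4.4
ee_pos: [0.4868, -0.0752, 0.0833]
tcp_rot: [0.005, 0.99, -0.143, 0.002]
force: [0.4, -0.6, -1.9]
grip_width: 0.0108
```

```bash
python3 - <<'E'
from h import *
s=ctrl.read_state();print(s['wrist_torque'],s['joint_positions'])
E
```

```text
[ 0.16339826  0.1013059  -0.14362486] [-0.02175253  0.65323407  0.16358849  2.08388503 -0.22100549  0.41677204
 -1.54759407]
```

Request:
jog_arm(
  rows=[
    [0,0,0,0,-0.5],
    [0,0,0,0,-0.3],
    [0,0,0,0,0],
    [0,0,0,0,0],
  ],
)

```text
time_s: 4.73
ee_pos: [0.4867, -0.0752, 0.0833]
tcp_rot: [0.006, 0.985, -0.17, 0.001]
force: [-0.5, -0.8, -1.3]
grip_width: 0.0108
```

```bash
python3 - <<'E'
from h import *
s=ctrl.read_state();print(s['wrist_torque'],s['tcp_rot'])
E
```

```text
[0.02457855 0.0900016  0.92796951] [ 0.0056901   0.9854842  -0.16966649  0.00133819]
```

Stop reached: wrist torque is 0.93 N m at -19.6°. Release and rise.

Request:
jog_arm(
  rows=[
    [50,0,0,0,0],
    [50,0,0,0,0],
    [50,0,0,0,0],
    [50,0,0,0,0],
    [50,0,0,15,0],
    [50,0,0,30,0],
    [50,0,0,30,0.5],
    [50,0,0,20,1],
    [50,8,5,0,1],
    [50,8,5,0,1],
    [50,8,5,0,1],
    [50,8,5,0,1],
  ],
)

```text
time_s: 5.73
ee_pos: [0.5189, -0.0574, 0.1851]
tcp_rot: [0.006, 0.997, 0.072, 0.005]
force: [-0.9, 0.7, 0.5]
grip_width: 0.05
```

Request:
jog_arm(
  rows=[
    [50,8,4,0,1],
    [50,8,4,0,1],
    [50,8,4,0,1],
    [50,8,4,0,1],
    [50,8,4,0,1],
    [50,8,3,0,1],
    [50,8,2,0,1],
    [50,4,0,0,1],
    [50,0,0,0,1],
    [50,0,0,0,1],
    [50,0,0,0,1],
    [50,0,0,0,1],
  ],
)

```text
time_s: 6.73
ee_pos: [0.5832, -0.0306, 0.1864]
tcp_rot: [0.002, 0.815, 0.579, 0.009]
force: [0.2, -0.2, 0.4]
grip_width: 0.0499
```

Request:
jog_arm(
  rows=[
    [50,0,0,0,1],
    [50,0,0,0,1],
    [50,0,0,0,1],
    [50,0,0,0,1],
    [50,0,0,0,1],
    [50,0,0,0,1],
    [50,0,0,0,1],
    [50,0,0,0,1],
    [50,0,0,0,0],
    [50,0,0,0,0],
  ],
)

```text
time_s: 7.57
ee_pos: [0.5816, -0.0336, 0.1861]
tcp_rot: [-0.002, 0.557, 0.83, 0.009]
force: [-0.1, 0.7, 0.9]
grip_width: 0.05
```

```bash
python3 - <<'E'
from h import *
s=ctrl.read_state();print(s['time_s'],s['ee_pos'],s['tcp_rot'],s['joint_positions'].round(2) if hasattr(s['joint_positions'],'round') else s['joint_positions'])
q=s['tcp_rot'];print(np.degrees(2*np.arctan2(q[2],q[1])))
im=ctrl.read_camera('wrist');cv2.imwrite('pics/w2.png',im)
E
```

```text
7.5667 [ 0.58162013 -0.03362238  0.1861201 ] [-0.00230465  0.55701185  0.83045528  0.00874689] [ 0.29  0.61 -0.42  1.76  0.3   0.83  0.12]
112.29805886246281
```

View pics/w2.png

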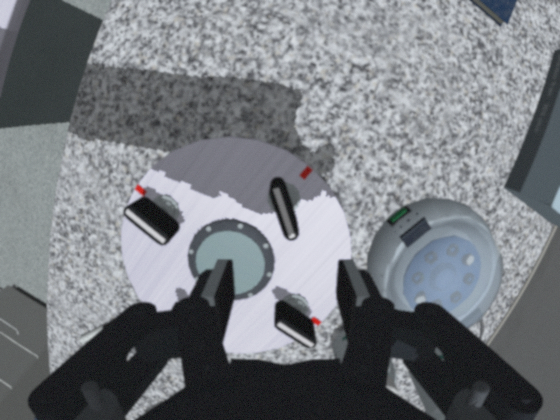

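The wrist view shows the across wing at (152,222) now lying along the direction of its red mark (141,190). The left wing at (284,208) is still loose.

Request:
jog_arm(
  rows=[
    [50,-2,8,0,1],
    [50,0,0,0,1],
    [50,0,0,-10,1],
    [50,0,0,-20,0.5],
    [50,0,0,-10,0],
    [50,0,0,0,0],
  ],
)

```text
time_s: 8.12
ee_pos: [0.5802, -0.0259, 0.1461]
tcp_rot: [-0.002, 0.424, 0.905, 0.008]
force: [-0.3, 0.1, -0.0]
grip_width: 0.0498
```

```bash
python3 - <<'E'
from h import *
q=ctrl.read_state()['tcp_rot'];print(np.degrees(2*np.arctan2(q[2],q[1])))
c=ctrl.get_calibration('top')
im=ctrl.read_camera('top');cv2.imwrite('pics/t2.png',cv2.resize(im[140:285,270:415],None,fx=4,fy=4))
E
```

```text
129.7607330773482
```

Position and angle match the left wing; lower and grip.

Request:
jog_arm(
  rows=[
    [50,-1,0,-15,0],
    [50,0,0,-25,0],
    [50,0,0,-20,0],
    [50,0,0,-6,0],
    [50,0,0,0,0],
  ],
)

```text
time_s: 8.58
ee_pos: [0.5832, -0.0259, 0.0834]
tcp_rot: [0.003, 0.429, 0.903, 0.009]
force: [0.4, -0.5, 0.6]
grip_width: 0.05
```

Request:
jog_arm(
  rows=[
    [50,-4,0,-1,0],
    [30,0,0,0,0],
    [0,0,0,0,0],
    [0,0,0,0,0],
    [0,0,0,0,0],
    [0,0,0,0,0],
    [0,0,0,0,0],
    [0,0,0,0,0],
  ],
)

```text
time_s: 9.25
ee_pos: [0.5798, -0.0265, 0.0862]
tcp_rot: [0.004, 0.43, 0.903, 0.009]
force: [0.4, 0.1, -2.6]
grip_width: 0.0106
```

Request:
jog_arm(
  rows=[
    [0,0,0,0,-1],
    [0,0,0,0,-1],
    [0,0,0,0,-1],
    [0,0,0,0,-1],
    [0,0,0,0,-1],
    [0,0,0,0,-1],
    [0,0,0,0,0],
  ],
)

```text
time_s: 9.83
ee_pos: [0.5791, -0.027, 0.0863]
tcp_rot: [0.006, 0.658, 0.753, 0.007]
force: [-0.6, -1.2, -3.3]
grip_width: 0.0104
```

Request:
jog_arm(
  rows=[
    [0,0,1,0,-1],
    [0,0,0,0,-1],
    [0,0,0,0,-1],
    [0,0,0,0,-1],
    [0,0,0,0,-1],
    [0,0,0,0,-0.5],
    [0,0,0,0,-0.3],
    [0,0,0,0,0],
    [0,0,0,0,0],
  ],
)

```text
time_s: 10.58
ee_pos: [0.5783, -0.0271, 0.0863]
tcp_rot: [0.008, 0.823, 0.568, 0.004]
force: [-0.4, -1.9, -2.5]
grip_width: 0.0111
```

```bash
python3 - <<'E'
from h import *
s=ctrl.read_state();q=s['tcp_rot'];print(np.degrees(2*np.arctan2(q[2],q[1])),s['wrist_torque'])
E
```

```text
69.17740920866588 [-0.45199339  0.25238127  1.00935201]
```

Request:
jog_arm(
  rows=[
    [50,0,0,0,0],
    [50,0,0,0,0],
    [50,0,0,0,0],
    [50,0,0,0,0],
    [50,0,0,15,0],
    [50,0,0,30,0],
    [50,0,0,30,0.5],
    [50,-5,-15,10,1],
    [50,-8,-25,0,1],
    [50,-8,-25,0,1],
    [50,-8,-25,0,1],
    [50,-8,-25,0,1],
  ],
)

```text
time_s: 11.58
ee_pos: [0.5469, -0.134, 0.1797]
tcp_rot: [0.007, 0.655, 0.756, 0.013]
force: [0.7, -0.4, -0.4]
grip_width: 0.0499
```

Request:
jog_arm(
  rows=[
    [50,-6,-20,0,1],
    [50,0,0,0,1],
    [50,0,0,0,1],
    [50,0,0,0,1],
    [50,0,0,0,1],
    [50,0,0,0,0],
    [50,0,0,0,0],
  ],
)

```text
time_s: 12.17
ee_pos: [0.5382, -0.1671, 0.1817]
tcp_rot: [0.007, 0.475, 0.88, 0.014]
force: [0.6, -0.0, -0.8]
grip_width: 0.0504
```

```bash
python3 - <<'E'
from h import *
s=ctrl.read_state();q=s['tcp_rot'];print(np.degrees(2*np.arctan2(q[2],q[1])),s['ee_pos'])
E
```

```text
123.24152238904477 [ 0.53817589 -0.16710724  0.18173577]
```

Request:
jog_arm(
  rows=[
    [50,-4,-1,-10,-1],
    [50,0,0,-25,0],
    [50,0,0,-25,0],
    [50,0,0,-20,0],
    [50,0,0,-5,0],
    [50,0,0,0,0],
  ],
)

```text
time_s: 12.67
ee_pos: [0.5369, -0.1681, 0.0968]
tcp_rot: [0.012, 0.522, 0.853, 0.015]
force: [0.2, 0.0, -0.1]
grip_width: 0.0499
```

```bash
python3 - <<'E'
from h import *
s=ctrl.read_state();q=s['tcp_rot'];print(np.degrees(2*np.arctan2(q[2],q[1])),s['ee_pos'])
E
```

```text
117.11253466050206 [ 0.53693099 -0.16812005  0.0967993 ]
```

Request:
jog_arm(
  rows=[
    [50,-3,0,-6,0],
    [50,0,0,-7,0],
    [50,0,0,0,0],
    [0,0,0,0,0],
    [0,0,0,0,0],
    [0,0,0,0,0],
    [0,0,0,0,0],
    [0,0,0,0,0],
    [0,0,0,0,0],
  ],
)

```text
time_s: 13.42
ee_pos: [0.534, -0.1693, 0.0865]
tcp_rot: [0.013, 0.523, 0.852, 0.014]
force: [1.1, -0.5, -2.0]
grip_width: 0.0107
```

Request:
jog_arm(
  rows=[
    [0,0,0,0,-1],
    [0,0,0,0,-1],
    [0,0,0,0,-1],
    [0,0,0,0,-1],
    [0,0,0,0,-1],
    [0,0,0,0,0],
  ],
)

```text
time_s: 13.92
ee_pos: [0.5336, -0.1695, 0.0865]
tcp_rot: [0.015, 0.702, 0.712, 0.01]
force: [0.7, -1.8, -1.6]
grip_width: 0.0106
```

```bash
python3 - <<'E'
from h import *
s=ctrl.read_state();q=s['tcp_rot'];print(np.degrees(2*np.arctan2(q[2],q[1])),s['ee_pos'],s['wrist_torque'])
E
```

```text
90.81075769788018 [ 0.53355979 -0.16946922  0.08649824] [-0.14022381  0.45363923 -0.08986626]
```

Request:
jog_arm(
  rows=[
    [0,0,0,0,-1],
    [0,0,0,0,-1],
    [0,0,0,0,-1],
    [0,0,0,0,-0.7],
    [0,0,0,0,-0.4],
    [0,0,0,0,0],
    [0,0,0,0,0],
  ],
)

```text
time_s: 14.5
ee_pos: [0.5332, -0.1695, 0.0865]
tcp_rot: [0.016, 0.816, 0.578, 0.007]
force: [-0.8, -0.7, -1.0]
grip_width: 0.0107
```

```bash
python3 - <<'E'
from h import *
s=ctrl.read_state();q=s['tcp_rot'];print(np.degrees(2*np.arctan2(q[2],q[1])),s['ee_pos'],s['wrist_torque'])
E
```

```text
70.66649172441171 [ 0.53324213 -0.16954603  0.08651734] [-0.17487928  0.4642733   0.4392608 ]
```

Torque reversed, so this knob is at its stop too. Release, rise, move aside and check.

Request:
jog_arm(
  rows=[
    [0,0,0,0,-0.3],
    [50,0,0,0,0],
    [50,0,0,0,0],
    [50,0,0,0,0],
    [50,0,0,0,0],
    [50,0,0,15,0],
    [50,0,0,30,0],
    [50,0,0,35,0],
    [50,0,-10,35,0],
    [50,-20,-35,0,0],
    [50,-20,-35,0,0],
    [50,-20,-35,0,0],
  ],
)

```text
time_s: 15.5
ee_pos: [0.4812, -0.2751, 0.2092]
tcp_rot: [0.018, 0.818, 0.575, 0.014]
force: [0.7, -0.7, 0.1]
grip_width: 0.05
```

Request:
jog_arm(
  rows=[
    [50,-20,-35,0,0],
    [50,-20,-35,0,0],
    [50,-20,-35,0,0],
    [50,-20,-35,0,0],
    [50,0,0,0,0],
    [50,0,0,0,0],
  ],
)

```text
time_s: 16.0
ee_pos: [0.3906, -0.4314, 0.2122]
tcp_rot: [0.023, 0.822, 0.569, 0.013]
force: [1.6, 0.5, 0.3]
grip_width: 0.05
```

```bash
python3 - <<'E'
from h import *
s=ctrl.read_state();print(s['time_s'],s['ee_pos'],s['force'])
im=ctrl.read_camera('top');cv2.imwrite('pics/t3.png',cv2.resize(im[140:285,270:415],None,fx=4,fy=4,interpolation=cv2.INTER_NEAREST))
E
```

```text
16.0 [ 0.39060714 -0.43141229  0.21224132] [1.5688431  0.48742288 0.31511048]
```

View pics/t3.png

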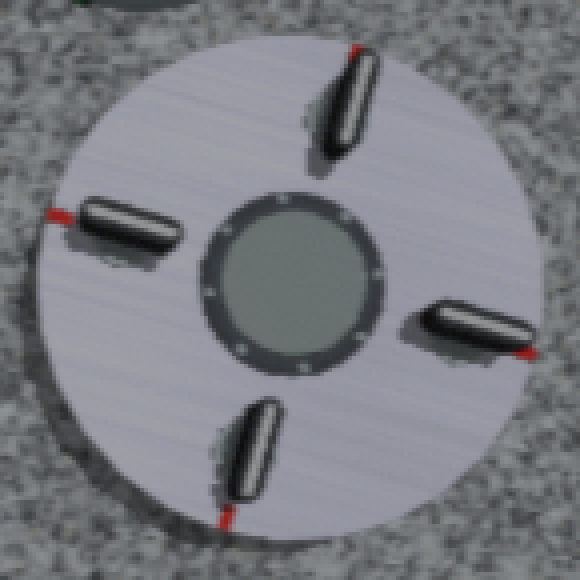

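All four wings lie along their red lines. The stripes run (270,408)-(247,492) for across, (85,207)-(175,236) for left and (437,310)-(530,338) for right, each within about 3° of radial. The arm is clear.

```bash
python3 -c "
from workcell import ctrl
print(ctrl.job_done())"
```

```text
the job is handed in; nothing more can be done
None
```

I tightened the knob across from the tight one first, then the left one, then the right one. I gripped each wing and turned it clockwise about 50–60° to its hard stop, then backed the arm clear and handed the job in at about 16 s of the 53 s allowed.

- **Wing angles:** the last top picture shows all four wings along their red lines, each within about 3° of radial by stripe ends read off by eye. The limit is 11°.
- **Hard stops:** wrist torque rose to about 0.9 N m on the across knob and 1.0 N m on the left. On the right knob it only reached 0.44 N m, so I turned it slightly more before letting go and did not read the torque again.
- **Forces:** the end-of-move readings I took stayed below about 4 N.

No check failed or disagreed beyond about 3° and 2–3 mm between the wrist and top cameras. The hand-in itself gave no verdict.

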